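# Tip the butter block onto the portioning panel

## Robot

A 6-joint arm with a two-finger parallel gripper is mounted at the origin on the work surface. World frame = base frame: x ahead of the robot, y to its left, z up, the work surface at z = 0. Lengths are in m, angles in degrees, forces in N, time in s.
With the tool pointing down it reaches from about 0.375 to 0.975 m from the base axis. Payload 3.8 kg.
Tool frame: the origin (TCP) lies at the very end of the fingers, on their centre line; the grasp point (between the pads) lies 19 mm behind it; x points along the fingers, y is the direction in which the jaws open and shut, and the axes are right-handed (so a half turn about x gives the same grasp; the last joint's range is limited). The gripper opens to 88 mm and grips with 3 to 60 N. Pads are 18 mm wide; open, the fingers measure 123 mm over their backs; the gripper's body (75 mm by 187 mm) begins 45 mm behind the grasp point.
Start: joints at [-77.515, 15.12, 91.902, -0, 72.978, -2.114], TCP at [0.17, -0.653, 0.212] pointing down, gripper open.
Joint ranges: [-150.88, 150.88], [-54.13, 125.18], [17.81, 147.31], [-75.09, 255.09], [0, 152.58], [-146.25, 146.25]. Speed limits (degrees/s): [147.25, 147.25, 180, 180, 180, 180].

## Interface

Orientations are given as a 3x3 rotation matrix whose columns are the frame's x, y, z axes.
In Python, from workcell import bot, imaging, ticket gives the robot as it stands.
- The arm moves only by the tool jog_arm, never from a script. Its argument "targets" is a list of rows, each a list of 3 entries, a list of its own where there are three numbers: the shift along the tool's x, y, z in cm, then the turn, a rotation vector about the tool's x, y, z in rad, then the finger opening in cm, from 0 to 8.81. In form: [[[dx, dy, dz], [wx, wy, wz], jaw], ...]. A call has 1 to 10 rows; each row shifts and turns the commanded pose from where the row before left it, along the tool's axes as they then stand; what a row does not reach is not made up. A row lasts 1/10 s, in which the tool goes at most 50 mm and 8.59 degrees, less where a joint would pass 70% of its speed; a pose out of reach is approached as far as the arm can. A call with a gripper value outside its range is refused whole. The fingers move at their own pace and stop on an object; "squeeze" is the grip in N (left out, the last holds). Time passes only in rows, so rows that do not move let the fingers close. It gives the time, the measured TCP pose, the force and the opening at its end, in the units of the state.
- bot.observe(): the state, without advancing time (a new reading comes with each control period).
- imaging.grab_frame(name): name is "scene" or "top"; returns the picture (420x560x3 uint8, blue, green, red); there is no depth.
- imaging.camera_params(name): a dict with "mtx" (3x3 intrinsics, pixels), "T" (4x4, takes a point from camera to world coordinates). Camera axes: x right, y down, z forward; pixel columns grow to the right and rows downward; lengths in m; the calibration is good to about 2 mm. A picture is of the moment at which its call begins. camera_params takes no time and is no camera call.
- ticket.hand_in(): hands the job in, once; it reports no verdict.
Trained networks look in the newest picture that a camera, given by its name, has taken for a name from the list of things; names that differ only in an ending like _2 or _b are one class to them, and where a whole thing is asked for, a point or a joint stands for the part that bears it (a point fixed in the world has none). Each returns a list of dicts, best first, with "score" (0 to 1); they miss things now and then, are a little off and sometimes report something else, mostly with a low value. They report only what shows in the picture. A call takes as long as a camera call. They do not tell look-alikes from the thing itself.
- imaging.boxes_of(camera, thing): "centre" ([column, row] in pixels, amid what is visible of it).
- imaging.tip_of(camera, thing): "centre" ([column, row] in pixels: a listed point, or the origin of a listed thing).
The state is a dict: "t": time; "joint_pos": joint angles; "qvel": joint speeds; "effort": joint torques, N m; "tool_pos": TCP position; "tool_rot": TCP orientation; "ft_force": force on the tool from outside, world axes, zero at the start; "wrist_torque": the same for the moment, N m; "gripper_width": opening from 0.0 (shut) to 1.0 (fully open).
Only numpy, scipy, OpenCV 4.12 (cv2) and the standard library are available. Lean on these libraries where they do the work, as an engineer would, in place of code of your own. Each camera call takes 0.05 s, during which the arm holds its last target.

## Task

Make room on the mat's blue ruled panel: push the round biscuit cutter sideways until it is completely off that panel, while the butter block still stands in its place. Then push the butter block near its top so that it tips over and comes to rest flat on its broad face, wholly on the blue panel, ready to be portioned. Push only, lift nothing, and leave the egg cup, the tin and the dough divider where they are.

Things in the scene. Friction and masses are not known exactly. Their poses are not given: they have to be found in the camera images.
- mat: black rolling mat with a thin pale border, 300 (x) x 490 (y) x 3 mm thick, fixed; origin at the centre of its underside, at board height. Two printed panels lie along its y axis, nearly meeting at its middle, where the butter block stands. Egg cup, tin and divider stand along its -x edge, nearest the robot; its +x side beyond the panels is empty
- blue_panel: flat blue rectangle with white cutting ticks printed on the mat, 110 (x) x 200 (y) mm; origin at its centre, 3 mm above the board (mat surface), axes parallel to the mat's. It may be on the mat's +y or -y side
- orange_panel: plain orange rectangle printed on the mat, 110 (x) x 200 (y) mm, the other side from the blue one; origin at its centre at mat surface height. Not the target
- butter: cream-wrapped hard butter block, green band, standing on its small end at the middle of the mat: 66 (x) x 44 (y) x 130 mm tall (z), loose, about 0.36 kg; origin: centre of its lower end. Its broad faces look along its +-y, to the two panels; some 19 mm of its foot overlaps each panel. Pushed 100 to 110 mm up, it tips about its lower edge, hardly slipping, and falls by itself once leaning 20 degrees
- butter_center (a point): centre of the butter block, 65 mm above its lower end
- butter_foot_a (a point): point at mid-thickness of the butter block on the edge of its lower end, +33 mm along its x axis; lying flat, the four such points span its 66 x 130 mm outline
- butter_foot_b (a point): point at mid-thickness of the butter block on the edge of its lower end, -33 mm along its x axis; lying flat, the four such points span its 66 x 130 mm outline
- butter_top_a (a point): point at mid-thickness of the butter block on the edge of its upper end, +33 mm along its x axis; lying flat, the four such points span its 66 x 130 mm outline
- butter_top_b (a point): point at mid-thickness of the butter block on the edge of its upper end, -33 mm along its x axis; lying flat, the four such points span its 66 x 130 mm outline
- cutter: round brass biscuit cutter, a plain ring open at both ends, outer diameter 50 mm, inner 43 mm, 40 mm high, about 70 g, loose, standing flat on the blue panel; origin at the centre of its underside
- egg_cup: white ceramic egg cup, 48 mm across, 62 mm high, loose, on the robot's side of the mat; origin at the centre of its underside. To be left alone
- tin: lidded aluminium tin, 62 mm across, 54 mm high, loose, on the robot's side of the mat (it and the egg cup may change places); origin at the centre of its underside. To be left alone
- divider: stainless dough divider with a dark wooden handle, lying flat, about 70 (x) x 110 (y) x 18 mm, loose, between the egg cup and the tin; origin on its underside near its centre. To be left alone
There are look-alikes about, which are no part of the job. Several things look just like the cutter: the one meant starts nearest to the robot's base. Leave any purple look-alike of the butter alone.

How it is judged:
By the outcome, as a careful person would: the job done as asked, in the order asked, and still so for the second after the job is handed in, with the robot touching nothing.
It also fails if it takes over 45 s, if anything falls off the work surface, if the arm or the gripper's body presses on something with over 40 N, if the wrist force passes 120 N, or if a joint passes its speed limit or range.

## Working session

There is one attempt and no reset: what is moved stays moved. The work goes in short steps, Python scripts to look and compute and a tool call to move; the robot and the scene stay as the last step left them, time stands still between calls to the robot, and variables do not carry over. Pictures are saved under pics/ and viewed, and the job is handed in when it is done.

Besides the shell and the picture viewer there is one more tool, called by a JSON object that holds its "name" and its "arguments", one argument or row to a line. jog_arm: Moves the arm, as the interface text tells. Its arguments: {"type":"object","properties":{"targets":{"type":"array"},"squeeze":{"type":"number"}},"required":["targets"]}

```bash
ls; mkdir -p pics; python3 - <<'E'
from workcell import bot, imaging
import cv2, numpy as np
np.set_printoptions(precision=4,suppress=True)
s=bot.observe();print(s)
for n in("scene","top"):
    cv2.imwrite(f"pics/{n}0.png",imaging.grab_frame(n)); p=imaging.camera_params(n);print(n,p["mtx"],p["T"])
    for t in("butter","cutter","egg_cup","tin","divider","blue_panel","orange_panel","mat"):
        print(t,[(np.round(d["centre"]),round(d["score"],2)) for d in imaging.tip_of(n,t)])
E
```

```text
pics
{'t': 0.0, 'joint_pos': array([-77.514 ,  15.169 ,  91.9796,  -0.0003,  72.9783,  -2.1148]), 'qvel': array([-0.0687, -0.011 , -0.0104, -0.0067,  0.1059,  0.067 ]), 'effort': array([ -0.0004, -50.212 , -35.6877,   0.0724,   0.0291,  -0.0002]), 'tool_pos': array([ 0.17  , -0.6525,  0.2104]), 'tool_rot': array([[-0.0005,  0.2521, -0.9677],
       [ 0.0022, -0.9677, -0.2521],
       [-1.    , -0.0022, -0.0001]]), 'ft_force': array([-0.7537,  0.0301, -0.2289]), 'wrist_torque': array([-0.0218,  0.0223, -0.026 ]), 'gripper_width': 0.9986756988148577}
scene [[485.3496   0.     276.7207]
 [  0.     485.3496 209.6584]
 [  0.       0.       1.    ]] [[-0.6839  0.4064 -0.6059  1.1514]
 [ 0.7294  0.3652 -0.5784  0.4886]
 [-0.0138 -0.8375 -0.5462  0.5714]
 [ 0.      0.      0.      1.    ]]
butter [(array([342., 248.]), 0.71), (array([272., 353.]), 0.57)]
cutter [(array([301., 222.]), 0.95), (array([218., 188.]), 0.68)]
egg_cup []
tin [(array([432., 254.]), 0.91)]
divider [(array([380., 228.]), 0.62)]
blue_panel [(array([308., 222.]), 0.76), (array([431., 256.]), 0.68), (array([306., 224.]), 0.49)]
orange_panel [(array([382., 277.]), 0.63)]
mat []
top [[413.1599   0.     278.546 ]
 [  0.     413.1599 206.7437]
 [  0.       0.       1.    ]] [[ 0.0139 -0.9889  0.1479  0.465 ]
 [-0.9999 -0.0126  0.0102 -0.0187]
 [-0.0082 -0.148  -0.9889  0.9938]
 [ 0.      0.      0.      1.    ]]
butter [(array([219., 131.]), 0.81), (array([246., 242.]), 0.76)]
cutter [(array([266., 141.]), 0.66), (array([394., 236.]), 0.6), (array([293., 247.]), 0.52), (array([295., 297.]), 0.41)]
egg_cup [(array([293., 295.]), 0.54)]
tin [(array([184., 278.]), 0.83)]
divider [(array([236., 286.]), 0.67)]
blue_panel []
orange_panel [(array([204., 234.]), 0.83), (array([248., 253.]), 0.16)]
mat [(array([288., 249.]), 0.47)]
```

View pics/scene0.png

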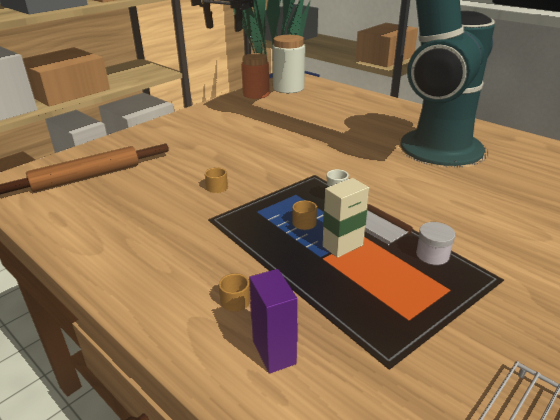

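View pics/top0.png

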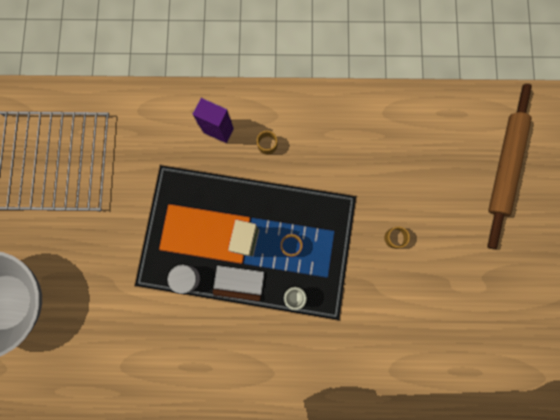

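The top view shows three cutter look-alikes: on the blue panel at (292,245), to the right at (398,237), and beyond the mat at (267,142). The cream butter stands at (243,238) and the purple look-alike at (213,120). The egg cup is at (295,298), the tin at (183,279) and the divider at (239,282). I'll work out positions and check with a crop.

```bash
cat > h.py <<'E'
import numpy as np, cv2
from workcell import bot, imaging, ticket
np.set_printoptions(precision=4,suppress=True)
def ray(cam,uv,z):
    p=imaging.camera_params(cam);K=p["mtx"];T=p["T"]
    d=T[:3,:3]@np.linalg.solve(K,[uv[0],uv[1],1]);o=T[:3,3]
    return o+d*(z-o[2])/d[2]
def proj(cam,P):
    p=imaging.camera_params(cam);Ti=np.linalg.inv(p["T"]);q=p["mtx"]@(Ti[:3,:3]@np.asarray(P,float)+Ti[:3,3]);return q[:2]/q[2]
def crop(img,r0,r1,c0,c1,f,name):
    cv2.imwrite(name,cv2.resize(img[r0:r1,c0:c1],None,fx=f,fy=f,interpolation=cv2.INTER_CUBIC))
def rings(cam):
    pass
E
python3 - <<'E'
from h import *
im=cv2.imread("pics/top0.png");crop(im,155,330,130,365,3.4,"pics/topc.png")
hsv=cv2.cvtColor(im,cv2.COLOR_BGR2HSV)
for n,lo,hi in(("orange",(5,180,100),(15,255,255)),("blue",(100,120,30),(125,255,255))):
    m=cv2.inRange(hsv,lo,hi);m[:155]=0;m[330:]=0;m=cv2.morphologyEx(m,cv2.MORPH_CLOSE,np.ones((5,5)))
    c=max(cv2.findContours(m,0,2)[0],key=cv2.contourArea);h=cv2.convexHull(c)
    r=cv2.boxPoints(cv2.minAreaRect(h));print(n,[(u,ray("top",u,.003)[:2]) for u in r])
gray=im.max(2); 
# mat: fit rotated rect to dark+border region
m=((im.max(2)<45)).astype(np.uint8)*255;m[:155]=0;m[330:]=0;m[:,:125]=0;m[:,365:]=0
m=cv2.morphologyEx(m,cv2.MORPH_CLOSE,np.ones((9,9)))
c=max(cv2.findContours(m,0,2)[0],key=cv2.contourArea)
W=np.array([ray("top",p[0],.003)[:2] for p in c],np.float32)
r=cv2.minAreaRect(W*1000);print(r)
for u in((292,245),(398,237),(267,142)):print(u,ray("top",u,.04), np.linalg.norm(ray("top",u,.04)[:2]))
E
```

```text
orange [(array([158.4059, 249.6239], dtype=float32), array([0.5058, 0.2775])), (array([166.0479, 203.0078], dtype=float32), array([0.6189, 0.2653])), (array([249.5417, 216.6954], dtype=float32), array([0.588 , 0.0612])), (array([241.8998, 263.3115], dtype=float32), array([0.4761, 0.0767]))]
blue [(array([243.0522, 263.8224], dtype=float32), array([0.4749, 0.0739])), (array([250.7714, 216.4046], dtype=float32), array([0.5887, 0.0583])), (array([335.2988, 230.1649], dtype=float32), array([ 0.5581, -0.1457])), (array([327.5796, 277.5827], dtype=float32), array([ 0.4455, -0.1267]))]
((531.4236450195312, 66.94993591308594), (484.4856262207031, 293.3875732421875), 81.50467681884766)
(292, 245) [ 0.519  -0.0411  0.04  ] 0.5206690495346681
(398, 237) [ 0.5407 -0.2851  0.04  ] 0.611258003727797
(267, 142) [0.7638 0.0208 0.04  ] 0.7641153643772864
```

View pics/topc.png

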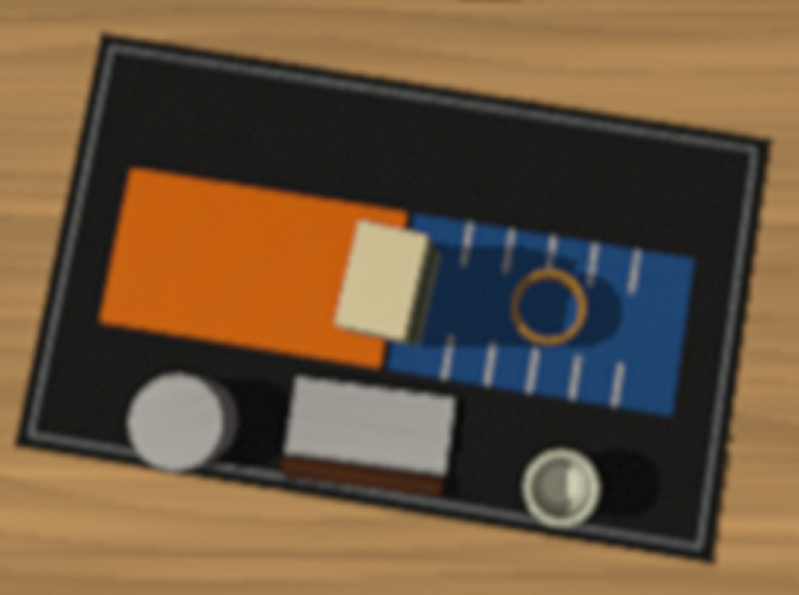

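Three things could pass for the cutter: (292,245), 0.52 m from the base; (398,237), 0.61 m; and (267,142), 0.76 m. The one meant is on the blue panel at (292,245), which the crop confirms. Next are the butter pose and the mat-frame numbers.

```bash
python3 - <<'E'
from h import *
im=cv2.imread("pics/top0.png");sc=cv2.imread("pics/scene0.png")
crop(sc,165,290,240,400,5,"pics/scc.png")
q=np.array([(357,221),(430,236),(410,342),(335,325)])/3.4+[130,155]
B=np.array([ray("top",u,.133) for u in q])
print("butter top",B,B.mean(0))
for a,b in((1,2),(0,3),(0,1),(3,2)):
    v=B[a]-B[b];print(np.hypot(*v[:2]),np.degrees(np.arctan2(v[1],v[0])))
# mat outer corners
q=np.array([(104,36),(770,142),(713,560),(18,444)])/3.4+[130,155]
M=np.array([ray("top",u,.003) for u in q]);print("mat",M,M.mean(0))
for a,b in((0,3),(1,2),(0,1),(3,2)):
    v=M[a]-M[b];print(np.hypot(*v[:2]),np.degrees(np.arctan2(v[1],v[0])))
c=M.mean(0)[:2];th=np.radians(-8.2);R=np.array([[np.cos(th),-np.sin(th)],[np.sin(th),np.cos(th)]])
f=lambda p:R.T@(np.asarray(p)[:2]-c)
print("butter in mat",f(B.mean(0)))
cut=ray("top",(291.5,245.3),.043);print("cutter",cut,f(cut), "scene proj",proj("scene",cut))
for n,u,z in(("egg",(562,487),.065),("tin",(177,422),.057)):
    p=ray("top",np.array(u)/3.4+[130,155],z);print(n,p,f(p))
for y in(-3,-203,3,203):
    print(y,[proj("top",np.r_[c+R@[x,y/1000],.003]) for x in(-.055,.055)])
E
```

```text
butter top [[0.5645 0.0811 0.133 ]
 [0.5558 0.0358 0.133 ]
 [0.4907 0.0466 0.133 ]
 [0.5004 0.0926 0.133 ]] [0.5279 0.064  0.133 ]
0.0659086426139077 -9.40460825307847
0.06508421329881178 -10.225107104069416
0.046105501485239085 79.11070421607889
0.04706563629482268 78.128642030713
mat [[ 0.7122  0.2839  0.003 ]
 [ 0.6401 -0.1976  0.003 ]
 [ 0.3493 -0.1546  0.003 ]
 [ 0.4204  0.3275  0.003 ]] [0.5305 0.0648 0.003 ]
0.29496198967942316 -8.488824349973058
0.2940124179512788 -8.407296283506158
0.48682772509053623 81.48994180740321
0.48724665909782705 81.60165610965596
butter in mat [-0.0025 -0.0012]
cutter [ 0.5182 -0.0399  0.043 ] [ 0.0027 -0.1054] scene proj [303.9337 205.7855]
egg [ 0.401  -0.0489  0.065 ] [-0.112 -0.131]
tin [0.4386 0.2046 0.057 ] [-0.1109  0.1252]
-3 [array([244.8314, 263.5485]), array([252.4912, 218.1607])]
-203 [array([328.2296, 276.9063]), array([334.5971, 231.0188])]
3 [array([242.3458, 263.1504]), array([250.0439, 217.7774])]
203 [array([160.0301, 249.9659]), array([168.9867, 205.0836])]
```

View pics/scc.png

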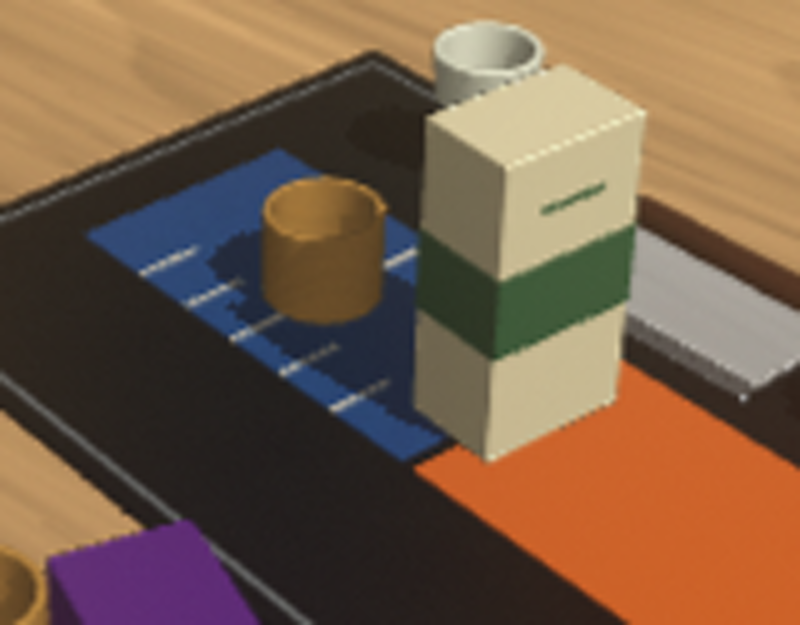

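The scene crop shows the ring top at about (304.6,206.6), which fits my projection of (303.9,205.8). Plan: put one finger inside the ring and push it towards mat +x. The jaws stay along mat x so the gripper body keeps clear of the butter.

{"name": "jog_arm", "arguments": {
  "targets": [
    [[0, 0, 0], [-0.146, 0, 0], 6],
    [[0, 0, 0], [-0.146, 0, 0], 6],
    [[0, 0, 0], [-0.146, 0, 0], 6],
    [[0, 0, 0], [-0.146, 0, 0], 6],
    [[0, 0, 0], [-0.146, 0, 0], 6],
    [[0, 0, 0], [-0.146, 0, 0], 6],
    [[0, 0, 0], [-0.146, 0, 0], 6],
    [[0, 0, 0], [-0.146, 0, 0], 6]
  ]
}}

```text
t: 1.7
tool_pos: [0.1701, -0.6532, 0.2117]
tool_rot: [[0.0, 0.99, -0.141], [-0.0, -0.141, -0.99], [-1.0, 0.0, 0.0]]
ft_force: [0.1, -0.5, 0.1]
gripper_width: 0.683
```

{"name": "jog_arm", "arguments": {
  "targets": [
    [[0, 1.46, -3.29], [0, 0, 0], 6],
    [[0, 1.46, -3.29], [0, 0, 0], 6],
    [[0, 1.46, -3.29], [0, 0, 0], 6],
    [[0, 1.46, -3.29], [0, 0, 0], 6],
    [[0, 1.46, -3.29], [0, 0, 0], 6],
    [[0, 1.46, -3.29], [0, 0, 0], 6],
    [[0, 1.46, -3.29], [0, 0, 0], 6],
    [[0, 1.46, -3.29], [0, 0, 0], 6],
    [[0, 1.46, -3.29], [0, 0, 0], 6],
    [[0, 1.46, -3.29], [0, 0, 0], 6]
  ]
}}

```text
t: 2.7
tool_pos: [0.3637, -0.3481, 0.212]
tool_rot: [[0.001, 0.989, -0.148], [-0.0, -0.148, -0.989], [-1.0, 0.001, 0.0]]
ft_force: [-0.3, 0.6, 0.3]
gripper_width: 0.684
```

{"name": "jog_arm", "arguments": {
  "targets": [
    [[0, 1.46, -3.29], [0, 0, 0], 6],
    [[0, 1.46, -3.29], [0, 0, 0], 6],
    [[0, 1.46, -3.29], [0, 0, 0], 6],
    [[0, 1.46, -3.29], [0, 0, 0], 6],
    [[0, 1.46, -3.29], [0, 0, 0], 6],
    [[0, 1.46, -3.29], [0, 0, 0], 6],
    [[0, 1.46, -3.29], [0, 0, 0], 6],
    [[0, 1.46, -3.29], [0, 0, 0], 6],
    [[0, 1.46, -3.29], [0, 0, 0], 6],
    [[0, 1.46, -3.29], [0, 0, 0], 6]
  ]
}}

```text
t: 3.7
tool_pos: [0.5567, -0.0441, 0.212]
tool_rot: [[0.001, 0.989, -0.147], [-0.0, -0.147, -0.989], [-1.0, 0.001, 0.0]]
ft_force: [0.2, -0.4, 0.6]
gripper_width: 0.68
```

{"name": "jog_arm", "arguments": {
  "targets": [
    [[3, 0, 0], [0, 0, 0], 6],
    [[4, 0, 0], [0, 0, 0], 6],
    [[4, 0, 0], [0, 0, 0], 6],
    [[3, 0, 0], [0, 0, 0], 6],
    [[0.7, 0, 0], [0, 0, 0], 6],
    [[0, 0, 0], [0, 0, 0], 6]
  ]
}}

```text
t: 4.3
tool_pos: [0.555, -0.0453, 0.0637]
tool_rot: [[-0.003, 0.989, -0.147], [0.0, -0.147, -0.989], [-1.0, -0.003, 0.0]]
ft_force: [-0.6, -0.9, 0.4]
gripper_width: 0.68
```

```bash
python3 - <<'E'
from h import *
a=imaging.grab_frame("scene");print(bot.observe()["tool_pos"])
crop(a,100,290,180,400,3.5,"pics/sc1.png")
E
```

```text
[ 0.5565 -0.0455  0.0654]
```

View pics/sc1.png

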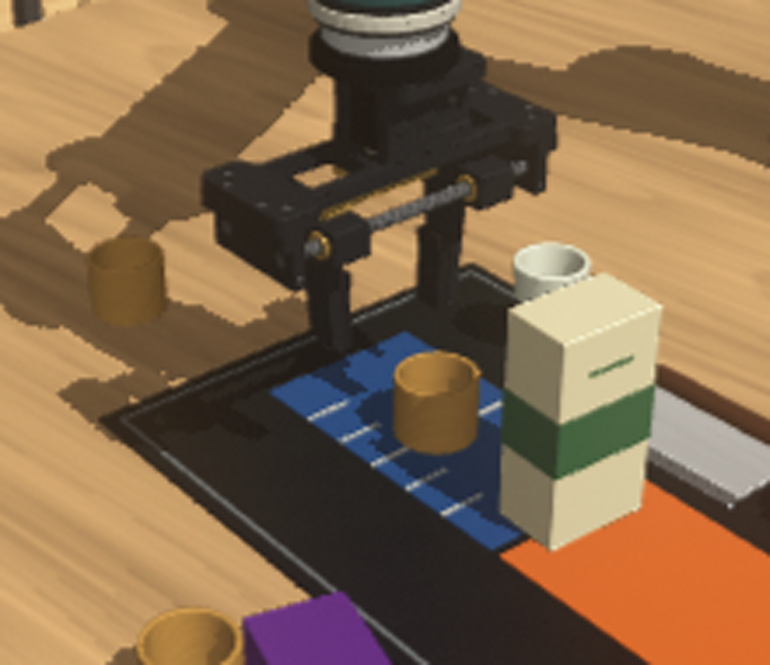

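```bash
python3 - <<'E'
from h import *
s=bot.observe();p=s["tool_pos"];R=s["tool_rot"]
for o in(-.0475,-.039,-.030,0,.03,.039,.0475):
  for z in(-.009,.009):
    print(o,z,(proj("scene",p+R@[0,o,z])-[180,100])*3.5)
print((proj("scene",[.5182,-.0399,.043])-[180,100])*3.5)
a=imaging.grab_frame("top");crop(a,180,330,220,370,4,"pics/t1.png")
crop(imaging.grab_frame("scene"),150,250,250,350,7,"pics/sc2.png")
E
```

```text
-0.0475 -0.009 [456.6437 338.4156]
-0.0475 0.009 [435.7659 325.7769]
-0.039 -0.009 [445.3875 343.4375]
-0.039 0.009 [424.5537 330.6804]
-0.03 -0.009 [433.3569 348.8049]
-0.03 0.009 [412.5715 335.9206]
0 -0.009 [392.3992 367.0779]
0 0.009 [371.7893 353.7561]
0.03 -0.009 [350.0745 385.9607]
0.03 0.009 [329.6632 372.1794]
0.039 -0.009 [337.1003 391.7491]
0.039 0.009 [316.7533 377.8254]
0.0475 -0.009 [324.7263 397.2696]
0.0475 0.009 [304.4424 383.2094]
[433.7801 370.2933]
```

View pics/t1.png

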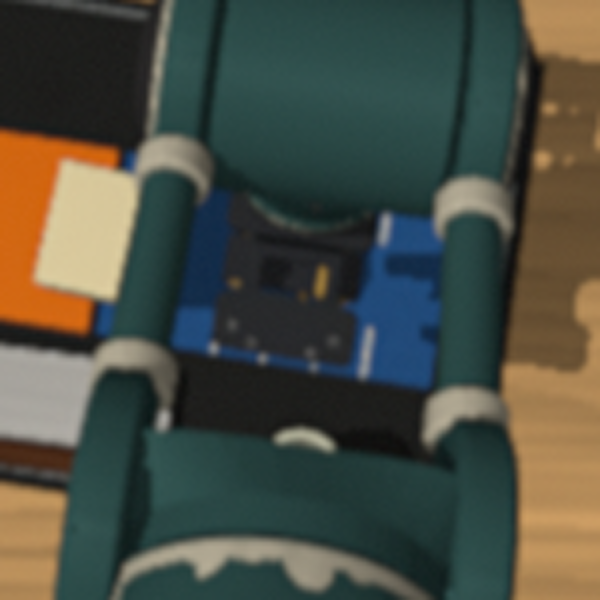

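View pics/sc2.png

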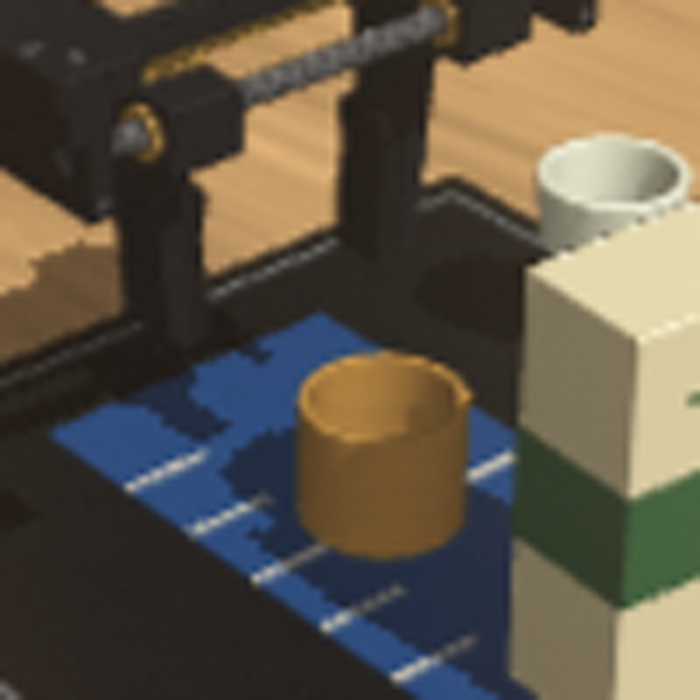

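```bash
python3 - <<'E'
from h import *
a=imaging.grab_frame("scene")[150:250,250:350]
b=(255*(np.clip(a/110.,0,1))**.45).astype(np.uint8)
cv2.imwrite("pics/sc3.png",cv2.resize(b,None,fx=7,fy=7,interpolation=cv2.INTER_NEAREST))
E
```

```text
(no output)
```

View pics/sc3.png

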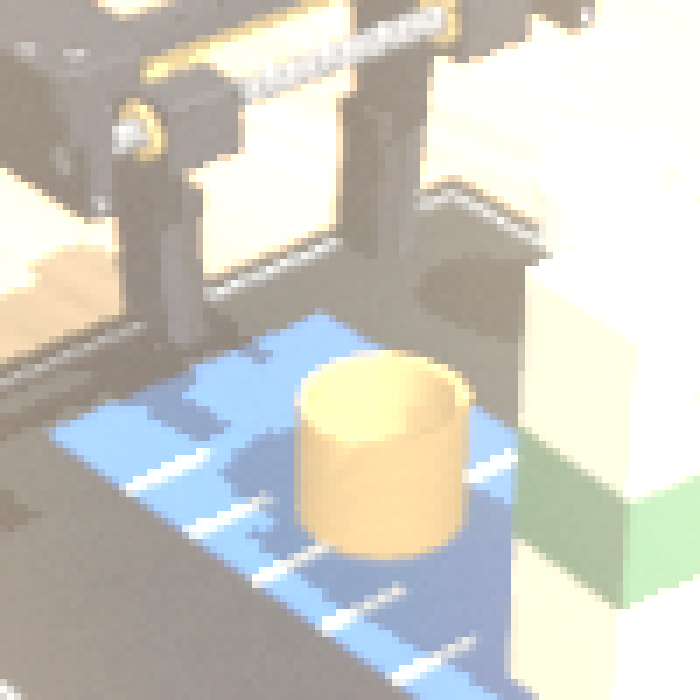

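```bash
python3 - <<'E'
from h import *
s=bot.observe();p=s["tool_pos"];R=s["tool_rot"];print(p,s["joint_pos"])
for x in(-.064,-.1,-.14):
  for y in(-.0935,.0935):
    for z in(-.0375,.0375):
      q=p+R@[x,y,z];print(x,y,z,(proj("top",q)-[220,180])*4,(proj("scene",q)-[250,150])*7)
for x in (0,-.019,-.03):
  for o in(-.039,.039):print(x,o,(proj("scene",p+R@[x,o,0])-[250,150])*7)
E
```

```text
[ 0.558  -0.0458  0.0672] [ -7.2367  10.2898 114.1212   0.0006  55.3448   1.2457]
-0.064 -0.0935 -0.0375 [201.7949 342.3842] [620.1788 111.3103]
-0.064 -0.0935 0.0375 [345.2426 366.0719] [437.3363  17.5495]
-0.064 0.0935 -0.0375 [259.3363  -7.3646] [ 74.4268 337.6983]
-0.064 0.0935 0.0375 [398.6475  14.6659] [-97.7751 221.0387]
-0.1 -0.0935 -0.0375 [199.7489 342.174 ] [628.0614  -7.6438]
-0.1 -0.0935 0.0375 [349.4488 366.8945] [441.0936 -97.1817]
-0.1 0.0935 -0.0375 [259.7792 -22.3092] [ 70.1535 210.1103]
-0.1 0.0935 0.0375 [404.9798   0.6102] [-105.6966   98.1212]
-0.14 -0.0935 -0.0375 [197.2562 341.918 ] [ 637.226  -145.9451]
-0.14 -0.0935 0.0375 [354.5748 367.8971] [ 445.4517 -230.2614]
-0.14 0.0935 -0.0375 [260.3172 -40.4644] [65.1585 60.9723]
-0.14 0.0935 0.0375 [412.6744 -16.4695] [-114.9292  -45.1402]
0 -0.039 [375.8304 321.0408]
0 0.039 [159.1626 415.6417]
-0.019 -0.039 [377.1654 263.2129]
-0.019 0.039 [158.1053 356.3351]
-0.03 -0.039 [377.9516 229.1571]
-0.03 0.039 [157.4822 321.3824]
```

{"name": "jog_arm", "arguments": {
  "targets": [
    [[1.5, 0, 0], [0, 0, 0], 6],
    [[0, 0, 0], [0, 0, 0], 6]
  ]
}}

```text
t: 4.7
tool_pos: [0.5551, -0.0454, 0.0487]
tool_rot: [[-0.001, 0.989, -0.147], [0.0, -0.147, -0.989], [-1.0, -0.001, 0.0]]
ft_force: [-0.6, -0.5, -0.4]
gripper_width: 0.68
```

```bash
python3 - <<'E'
from h import *
for i in range(3):
    a=imaging.grab_frame("scene");s=bot.observe();print(s["tool_pos"],s["ft_force"])
a=a[150:250,250:350]
b=(255*(np.clip(a/160.,0,1))**.5).astype(np.uint8)
cv2.imwrite("pics/sc4.png",cv2.resize(b,None,fx=6,fy=6,interpolation=cv2.INTER_CUBIC))
E
```

```text
[ 0.555  -0.0454  0.0489] [-0.0143 -0.4131  0.6888]
[ 0.5554 -0.0454  0.0492] [0.1452 0.1837 0.2579]
[ 0.5557 -0.0455  0.0495] [ 0.197  -0.6116 -0.5726]
```

View pics/sc4.png

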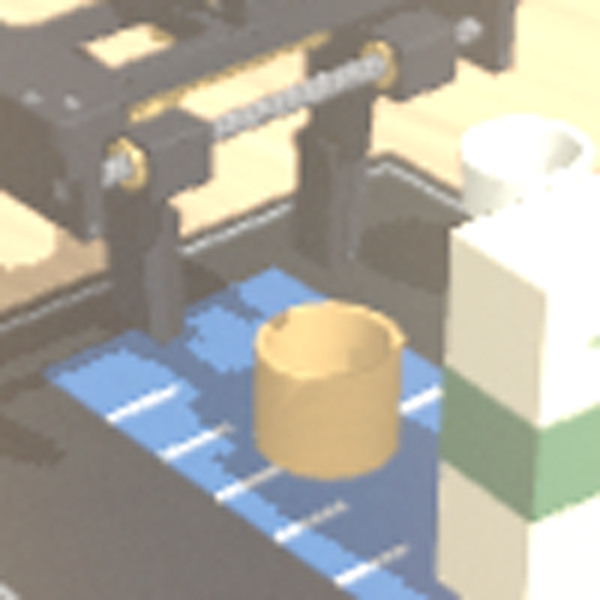

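{"name": "jog_arm", "arguments": {
  "targets": [
    [[1.0, 0, 0], [0, 0, 0], 6],
    [[1.0, 0, 0], [0, 0, 0], 6],
    [[0, 0, 0], [0, 0, 0], 6]
  ]
}}

```text
t: 5.15
tool_pos: [0.5541, -0.0452, 0.0275]
tool_rot: [[-0.004, 0.989, -0.147], [0.0, -0.147, -0.989], [-1.0, -0.004, 0.0]]
ft_force: [0.5, -1.0, -0.2]
gripper_width: 0.677
```

```bash
cat > look.py <<'E'
from h import *
import sys
a=imaging.grab_frame("scene");s=bot.observe();print(s["t"],s["tool_pos"],s["ft_force"])
a=a[150:250,250:350]
b=(255*(np.clip(a/160.,0,1))**.5).astype(np.uint8)
cv2.imwrite(sys.argv[1],cv2.resize(b,None,fx=6,fy=6,interpolation=cv2.INTER_CUBIC))
E
python3 look.py pics/sc5.png
```

```text
5.2 [ 0.5546 -0.0453  0.0282] [-0.2309  0.537   0.3623]
```

View pics/sc5.png

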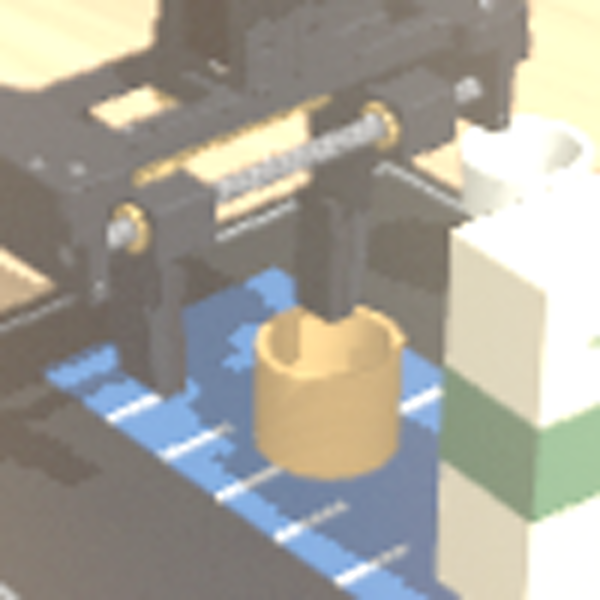

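{"name": "jog_arm", "arguments": {
  "targets": [
    [[1.0, 0, 0], [0, 0, 0], 6],
    [[0.7, 0, 0], [0, 0, 0], 6],
    [[0, 0, 0], [0, 0, 0], 6]
  ]
}}

```text
t: 5.5
tool_pos: [0.5547, -0.0453, 0.0112]
tool_rot: [[-0.003, 0.989, -0.147], [0.0, -0.147, -0.989], [-1.0, -0.003, 0.0]]
ft_force: [0.1, 0.2, 0.2]
gripper_width: 0.682
```

```bash
python3 look.py pics/sc6.png
```

```text
5.55 [ 0.5552 -0.0454  0.0118] [ 1.386   0.164  -0.1452]
```

View pics/sc6.png

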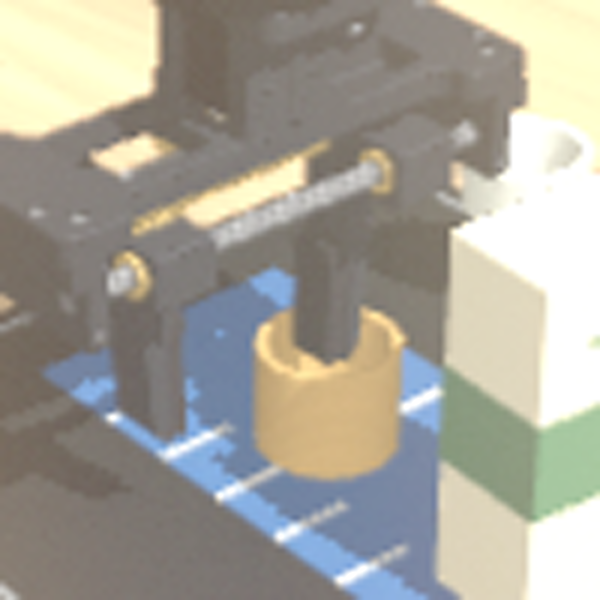

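{"name": "jog_arm", "arguments": {
  "targets": [
    [[0.5, 0, 0], [0, 0, 0], 6],
    [[0, 0, 0], [0, 0, 0], 6]
  ]
}}

```text
t: 5.75
tool_pos: [0.5557, -0.0454, 0.0072]
tool_rot: [[-0.001, 0.989, -0.147], [0.0, -0.147, -0.989], [-1.0, -0.001, 0.0]]
ft_force: [-1.2, 0.2, -0.5]
gripper_width: 0.683
```

```bash
python3 look.py pics/sc7.png
```

```text
5.8 [ 0.5558 -0.0454  0.0075] [-0.2136 -0.2334 -0.3104]
```

View pics/sc7.png

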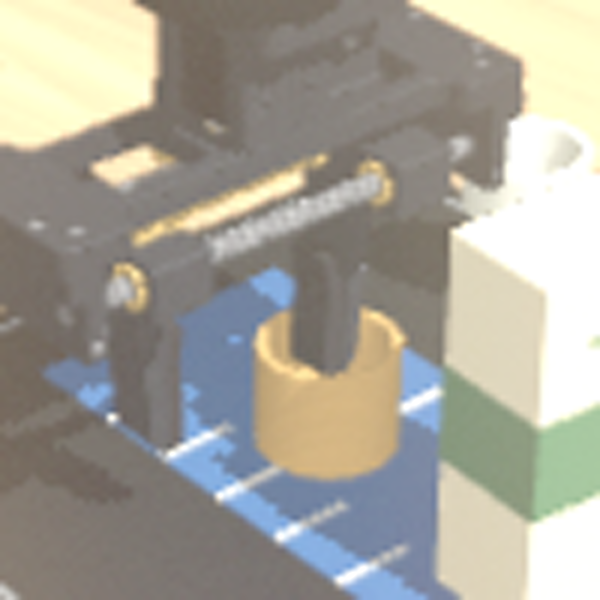

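{"name": "jog_arm", "arguments": {
  "targets": [
    [[0, 0.5, 0], [0, 0, 0], 6],
    [[0, 0.5, 0], [0, 0, 0], 6],
    [[0, 0.5, 0], [0, 0, 0], 6],
    [[0, 0.5, 0], [0, 0, 0], 6],
    [[0, 0.5, 0], [0, 0, 0], 6],
    [[0, 0.5, 0], [0, 0, 0], 6],
    [[0, 0, 0], [0, 0, 0], 6]
  ]
}}

```text
t: 6.5
tool_pos: [0.5866, -0.05, 0.0078]
tool_rot: [[0.001, 0.989, -0.147], [-0.0, -0.147, -0.989], [-1.0, 0.001, -0.0]]
ft_force: [-1.0, -1.4, 0.3]
gripper_width: 0.681
```

```bash
python3 look.py pics/sc8.png
```

```text
6.55 [ 0.586  -0.05    0.0077] [-0.6583 -0.0075  0.5683]
```

View pics/sc8.png

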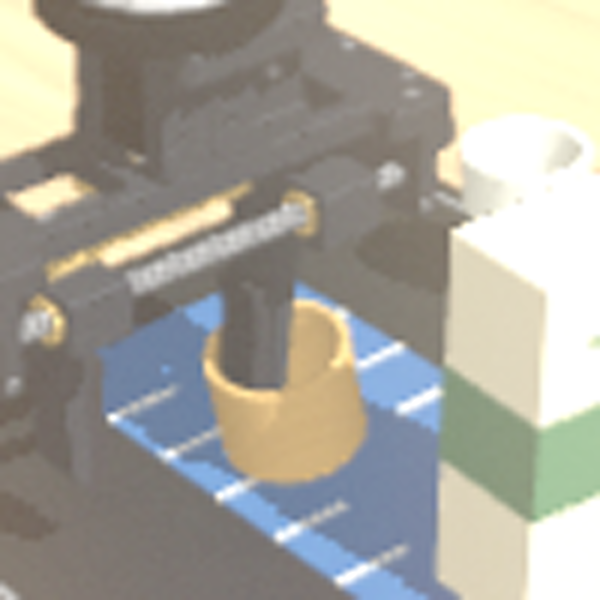

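The picture shows the ring tilting, its rim at about (280,350), because the push is too high. I'll back off and look again.

{"name": "jog_arm", "arguments": {
  "targets": [
    [[0, -0.4, 0], [0, 0, 0], 6],
    [[0, -0.4, 0], [0, 0, 0], 6],
    [[0, -0.3, 0], [0, 0, 0], 6],
    [[0, 0, 0], [0, 0, 0], 6]
  ]
}}

```text
t: 6.95
tool_pos: [0.5739, -0.0481, 0.0076]
tool_rot: [[-0.001, 0.989, -0.147], [0.0, -0.147, -0.989], [-1.0, -0.001, 0.0]]
ft_force: [0.8, 0.8, 0.3]
gripper_width: 0.68
```

```bash
python3 look.py pics/sc9.png; python3 - <<'E'
from h import *
s=bot.observe();p=s["tool_pos"];R=s["tool_rot"]
for h in(0,.01,.02,.03):
  print(h,[(proj("scene",p+R@[-h,o,w])-[250,150])*6 for o in(.030,.0475) for w in(-.009,.009)])
a=imaging.grab_frame("top");crop(a,180,330,220,370,4,"pics/t2.png")
E
```

```text
7.0 [ 0.5743 -0.0482  0.0077] [ 0.9069  0.0627 -0.151 ]
0 [array([138.7021, 529.5873]), array([105.0351, 504.4264]), array([ 95.8864, 550.1564]), array([ 62.4373, 524.4993])]
0.01 [array([138.1478, 504.6722]), array([104.2948, 479.6782]), array([ 95.0759, 525.1214]), array([ 61.4435, 499.6315])]
0.02 [array([137.5871, 479.4661]), array([103.546 , 454.6447]), array([ 94.2559, 499.7912]), array([ 60.4382, 474.4743])]
0.03 [array([137.0198, 453.964 ]), array([102.7885, 429.321 ]), array([ 93.4261, 474.1607]), array([ 59.421 , 449.0225])]
```

View pics/sc9.png

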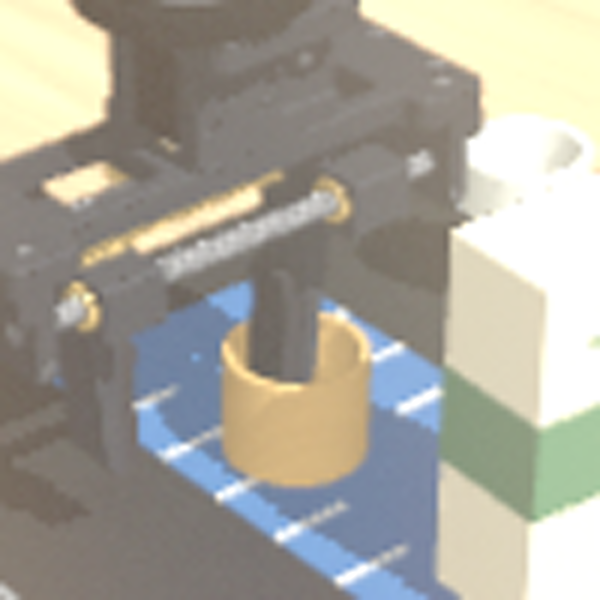

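View pics/t2.png

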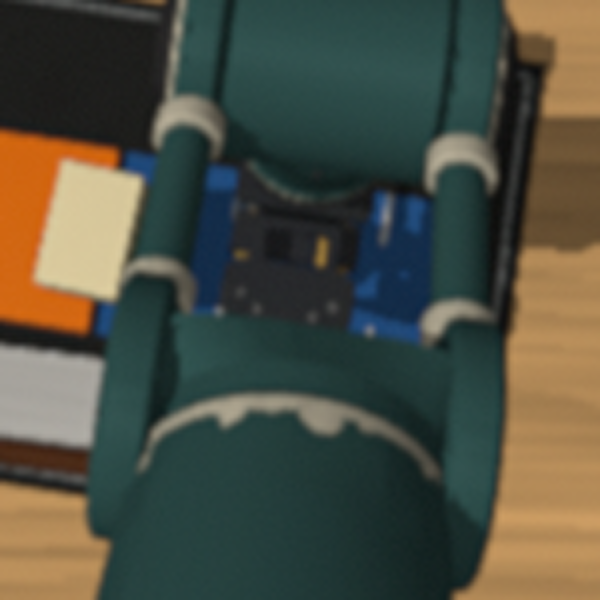

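{"name": "jog_arm", "arguments": {
  "targets": [
    [[0.4, 0, 0], [0, 0, 0], 6],
    [[0, 0, 0], [0, 0, 0], 6]
  ]
}}

```text
t: 7.25
tool_pos: [0.5744, -0.0482, 0.0032]
tool_rot: [[-0.001, 0.989, -0.147], [0.0, -0.147, -0.989], [-1.0, -0.001, 0.0]]
ft_force: [0.2, 0.5, -0.1]
gripper_width: 0.679
```

{"name": "jog_arm", "arguments": {
  "targets": [
    [[0.4, 0, 0], [0, 0, 0], 6],
    [[0, 0, 0], [0, 0, 0], 6]
  ]
}}

```text
t: 7.45
tool_pos: [0.5743, -0.0482, -0.001]
tool_rot: [[-0.001, 0.989, -0.147], [0.0, -0.147, -0.989], [-1.0, -0.001, 0.0]]
ft_force: [0.3, -0.5, 0.4]
gripper_width: 0.682
```

{"name": "jog_arm", "arguments": {
  "targets": [
    [[0.3, 0, 0], [0, 0, 0], 6],
    [[0, 0, 0], [0, 0, 0], 6]
  ]
}}

```text
t: 7.65
tool_pos: [0.5744, -0.0482, -0.0038]
tool_rot: [[-0.001, 0.989, -0.147], [0.0, -0.147, -0.989], [-1.0, -0.001, -0.0]]
ft_force: [-0.1, -0.4, -0.2]
gripper_width: 0.686
```

```bash
python3 look.py pics/sc10.png
```

```text
7.7 [ 0.5745 -0.0482 -0.0036] [-0.6753  0.9892 -0.0091]
```

View pics/sc10.png

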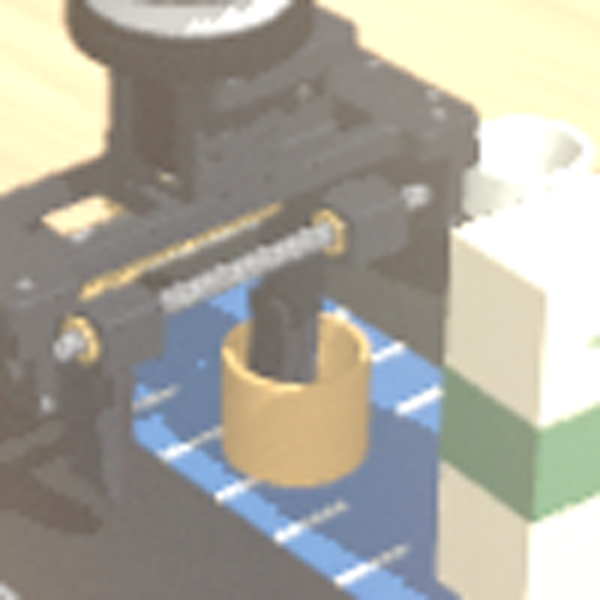

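The reported z is now below the mat with no contact force, so the real fingertip is about 20 mm higher than reported. I'll go a little lower, then push.

{"name": "jog_arm", "arguments": {
  "targets": [
    [[0.3, 0, 0], [0, 0, 0], 6],
    [[0.3, 0, 0], [0, 0, 0], 6],
    [[0, 0, 0], [0, 0, 0], 6]
  ]
}}

```text
t: 8.0
tool_pos: [0.5743, -0.0482, -0.0099]
tool_rot: [[-0.001, 0.989, -0.147], [0.0, -0.147, -0.989], [-1.0, -0.001, 0.0]]
ft_force: [0.3, -0.6, -0.3]
gripper_width: 0.683
```

{"name": "jog_arm", "arguments": {
  "targets": [
    [[0, 0.4, 0], [0, 0, 0], 6],
    [[0, 0.4, 0], [0, 0, 0], 6],
    [[0, 0.4, 0], [0, 0, 0], 6],
    [[0, 0.4, 0], [0, 0, 0], 6],
    [[0, 0.4, 0], [0, 0, 0], 6],
    [[0, 0.4, 0], [0, 0, 0], 6],
    [[0, 0, 0], [0, 0, 0], 6]
  ]
}}

```text
t: 8.7
tool_pos: [0.5994, -0.0519, -0.0091]
tool_rot: [[0.001, 0.989, -0.147], [-0.0, -0.147, -0.989], [-1.0, 0.001, -0.0]]
ft_force: [0.2, -0.2, -0.0]
gripper_width: 0.679
```

```bash
python3 look.py pics/sc11.png
```

```text
8.75 [ 0.599  -0.0519 -0.0092] [ 0.5527 -0.3959  0.8021]
```

View pics/sc11.png

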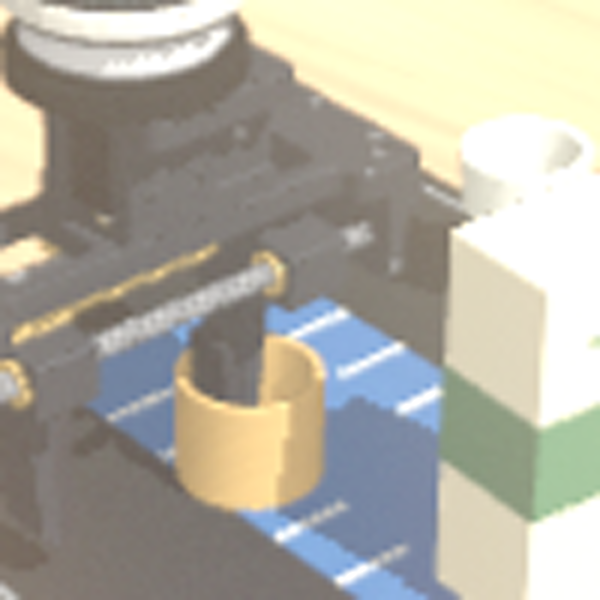

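{"name": "jog_arm", "arguments": {
  "targets": [
    [[0, 0.7, 0], [0, 0, 0], 6],
    [[0, 0.7, 0], [0, 0, 0], 6],
    [[0, 0.7, 0], [0, 0, 0], 6],
    [[0, 0.7, 0], [0, 0, 0], 6],
    [[0, 0.7, 0], [0, 0, 0], 6],
    [[0, 0.7, 0], [0, 0, 0], 6],
    [[0, 0.7, 0], [0, 0, 0], 6],
    [[0, 0.7, 0], [0, 0, 0], 6],
    [[0, 0.7, 0], [0, 0, 0], 6],
    [[0, 0.5, 0], [0, 0, 0], 6]
  ]
}}

```text
t: 9.75
tool_pos: [0.6666, -0.062, -0.0092]
tool_rot: [[0.0, 0.989, -0.147], [-0.0, -0.147, -0.989], [-1.0, 0.0, -0.0]]
ft_force: [0.3, -1.0, -0.6]
gripper_width: 0.683
```

{"name": "jog_arm", "arguments": {
  "targets": [
    [[0, 0, 0], [0, 0, 0], 6],
    [[0, -0.5, 0], [0, 0, 0], 6],
    [[0, -0.5, 0], [0, 0, 0], 6],
    [[0, 0, 0], [0, 0, 0], 6]
  ]
}}

```text
t: 10.15
tool_pos: [0.6543, -0.0601, -0.0096]
tool_rot: [[-0.002, 0.989, -0.147], [0.0, -0.147, -0.989], [-1.0, -0.002, 0.0]]
ft_force: [0.1, -0.8, 0.4]
gripper_width: 0.68
```

```bash
python3 - <<'E'
from h import *
a=imaging.grab_frame("scene");print(bot.observe()["tool_pos"])
crop(a,120,310,180,400,3.5,"pics/sc12.png")
E
```

```text
[ 0.6549 -0.0602 -0.0094]
```

View pics/sc12.png

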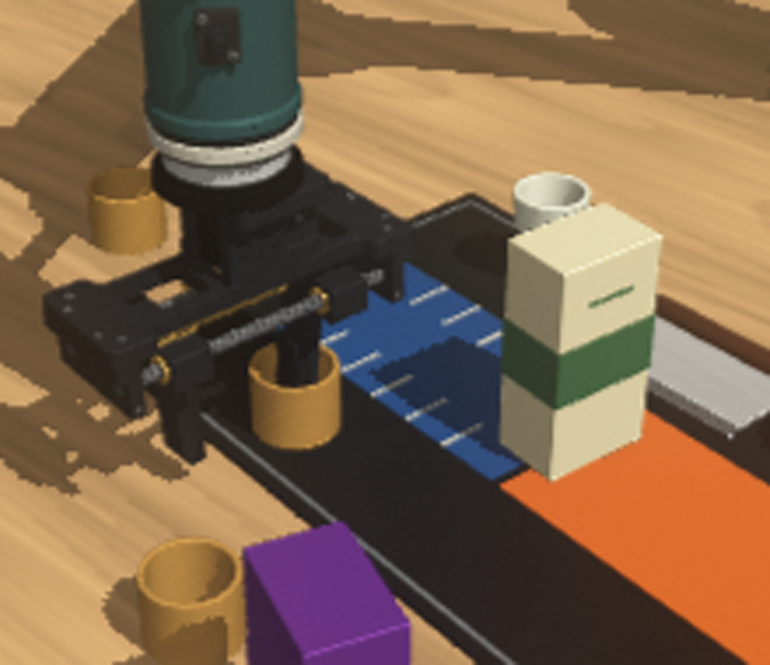

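{"name": "jog_arm", "arguments": {
  "targets": [
    [[-1, 0, 0], [0, 0, 0], 6],
    [[-1, 0, 0], [0, 0, 0], 6],
    [[-2, 0, 0], [0, 0, 0], 6],
    [[-3, 0, 0], [0, 0, 0], 6],
    [[-4, 0, 0], [0, 0, 0], 6],
    [[-4, 0, 0], [0, 0, 0], 6],
    [[-3, 0, 0], [0, 0, 0], 6]
  ]
}}

```text
t: 10.9
tool_pos: [0.6573, -0.0605, 0.1754]
tool_rot: [[0.005, 0.989, -0.147], [-0.001, -0.147, -0.989], [-1.0, 0.005, -0.0]]
ft_force: [0.4, -0.3, -0.1]
gripper_width: 0.681
```

{"name": "jog_arm", "arguments": {
  "targets": [
    [[0, -2.4, -2.9], [0, 0, 0], 3],
    [[0, -2.4, -2.9], [0, 0, 0], 3],
    [[0, -2.4, -2.9], [0, 0, 0], 3],
    [[0, -2.4, -2.9], [0, 0, 0], 3],
    [[0, -2.4, -2.9], [0, 0, 0], 3],
    [[0, -2.4, -2.9], [0, 0, 0], 3],
    [[0, 0, 0], [0, 0, 0], 3]
  ]
}}

```text
t: 11.6
tool_pos: [0.5373, 0.1362, 0.1721]
tool_rot: [[0.001, 0.99, -0.144], [0.002, -0.144, -0.99], [-1.0, 0.001, -0.002]]
ft_force: [0.5, -0.4, -0.1]
gripper_width: 0.34
```

```bash
python3 - <<'E'
from h import *
a=imaging.grab_frame("scene");b=imaging.grab_frame("top");print(bot.observe()["tool_pos"])
crop(a,90,310,180,400,2.7,"pics/sc13.png");crop(b,150,330,130,370,3.3,"pics/t3.png")
E
```

```text
[0.5395 0.1336 0.1721]
```

View pics/sc13.png

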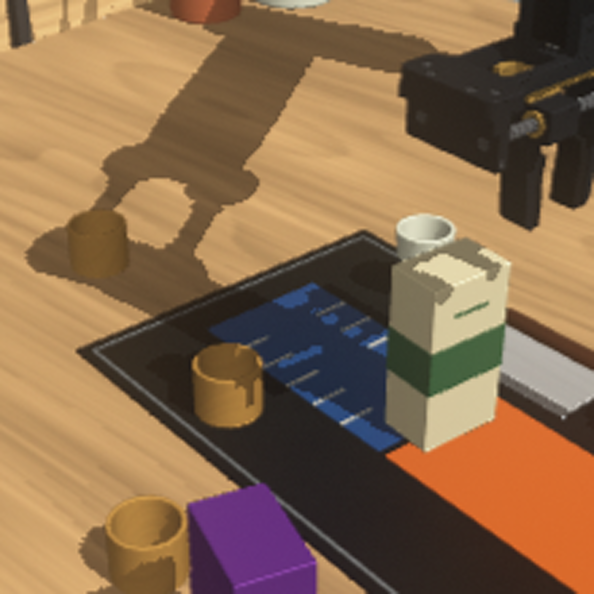

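View pics/t3.png

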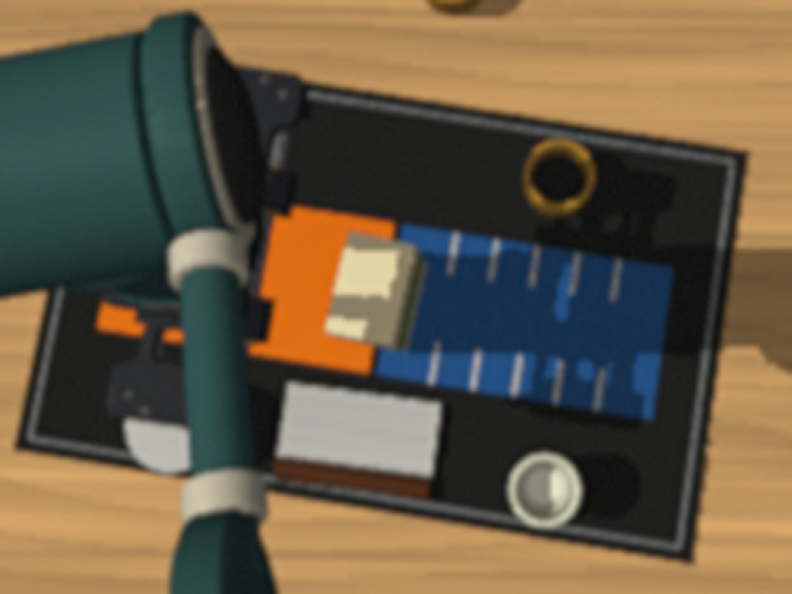

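```bash
python3 - <<'E'
from h import *
c=np.array([.5305,.0648]);th=np.radians(-8.45);R=np.array([[np.cos(th),-np.sin(th)],[np.sin(th),np.cos(th)]])
f=lambda p:R.T@(np.asarray(p)[:2]-c)
p=ray("top",np.array((560,178))/3.3+[130,150],.043);print("cutter",p,f(p))
print("fingers mid",[ray("top",np.array((268,255))/3.3+[130,150],z) for z in(.19,.22)])
q=np.array([(348,232),(422,250),(400,350),(325,332)])/3.3+[130,150]
B=np.array([ray("top",u,.133) for u in q]);print(B.mean(0),f(B.mean(0)))
print("tcp mat",f(bot.observe()["tool_pos"]),f([.528,.064]))
E
```

```text
cutter [ 0.6145 -0.0581  0.043 ] [ 0.1011 -0.1092]
fingers mid [array([0.543 , 0.1206, 0.19  ]), array([0.5401, 0.1154, 0.22  ])]
[0.5268 0.0627 0.133 ] [-0.0034 -0.0026]
tcp mat [-0.0012  0.0693] [-0.0024 -0.0012]
```

{"name": "jog_arm", "arguments": {
  "targets": [
    [[2, 0, 0], [0.01, 0, 0], 3],
    [[3, 0, 0], [0.01, 0, 0], 3],
    [[2.5, 0, 0], [0, 0, 0], 3],
    [[1, 0, 0], [0, 0, 0], 3],
    [[0, 0, 0], [0, 0, 0], 3]
  ]
}}

```text
t: 12.2
tool_pos: [0.5384, 0.1317, 0.0843]
tool_rot: [[-0.003, 0.986, -0.168], [-0.001, -0.168, -0.986], [-1.0, -0.003, 0.001]]
ft_force: [-1.0, -0.9, 0.9]
gripper_width: 0.341
```

```bash
python3 - <<'E'
from h import *
a=imaging.grab_frame("scene");b=imaging.grab_frame("top");s=bot.observe();p=s["tool_pos"];R=s["tool_rot"];print(p,R)
crop(a,130,280,290,440,4.5,"pics/sc14.png");crop(b,170,300,180,310,5,"pics/t4.png")
for h in(0,.02):
  print(h,[(proj("scene",p+R@[-h,o,w])-[290,130])*4.5 for o in(-.0325,.0325) for w in(-.009,.009)])
  print(h,[(proj("top",p+R@[-h,o,w])-[180,170])*5 for o in(-.0325,.0325) for w in(-.009,.009)])
E
```

```text
[0.5403 0.1325 0.0867] [[ 0.0014  0.9858 -0.168 ]
 [ 0.0002 -0.168  -0.9858]
 [-1.      0.0013 -0.0004]]
0 [array([443.7743, 410.8928]), array([409.2082, 390.6681]), array([325.6278, 471.6125]), array([291.428 , 449.7111])]
0 [array([133.2842, 384.4328]), array([173.4501, 391.912 ]), array([163.6134, 239.5672]), array([203.3921, 246.872 ])]
0.02 [array([449.6358, 368.0062]), array([414.5442, 348.1316]), array([330.1303, 427.8175]), array([295.4092, 406.2711])]
0.02 [array([124.8793, 382.0735]), array([165.9372, 389.7182]), array([155.9662, 234.0298]), array([196.6195, 241.4923])]
```

View pics/sc14.png

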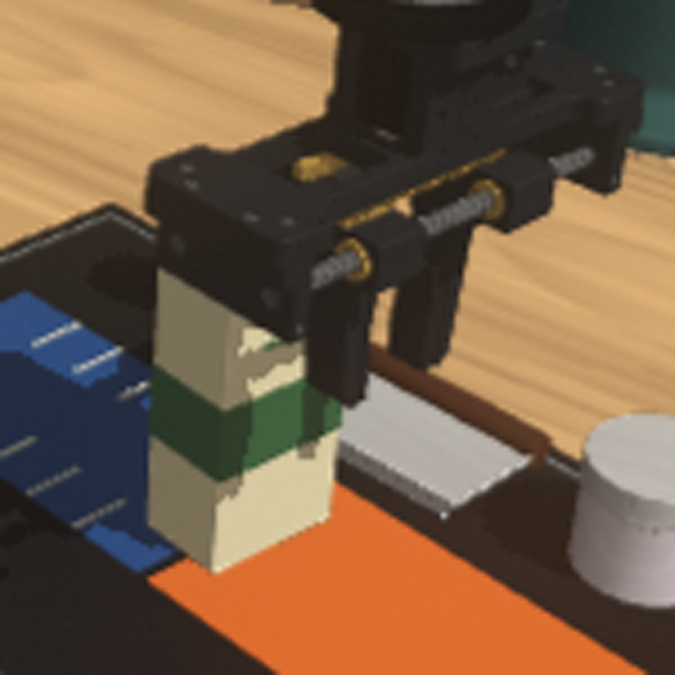

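View pics/t4.png

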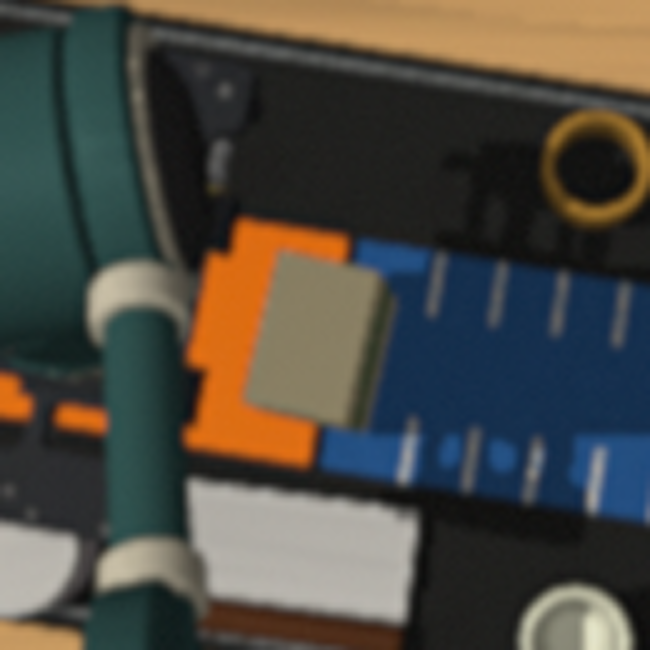

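The scene picture shows the fingertips at about (340,400) and (420,365), some 105 mm up beside the butter's orange side and about as wide as the butter. The top view shows the gap still open and the cutter well off the panel, with its centre about 101 mm from the panel's axis. Now pushing.

{"name": "jog_arm", "arguments": {
  "targets": [
    [[0, 0, 0.5], [0, 0, 0], 3],
    [[0, 0, 0.5], [0, 0, 0], 3],
    [[0, 0, 0.4], [0, 0, 0], 3],
    [[0, 0, 0.4], [0, 0, 0], 3],
    [[0, 0, 0.4], [0, 0, 0], 3],
    [[0, 0, 0.4], [0, 0, 0], 3],
    [[0, 0, 0.4], [0, 0, 0], 3],
    [[0, 0, 0.4], [0, 0, 0], 3]
  ]
}}

```text
t: 13.1
tool_pos: [0.5334, 0.0992, 0.0857]
tool_rot: [[0.0, 0.986, -0.167], [0.0, -0.167, -0.986], [-1.0, -0.0, -0.0]]
ft_force: [-0.1, 0.2, 0.7]
gripper_width: 0.341
```

```bash
python3 - <<'E'
from h import *
a=imaging.grab_frame("scene");b=imaging.grab_frame("top");s=bot.observe();print(s["tool_pos"],s["ft_force"])
crop(a,130,280,270,420,4,"pics/sc15.png");crop(b,170,300,180,310,4.5,"pics/t5.png")
E
```

```text
[0.5333 0.0991 0.0857] [ 0.5111  1.1077 -0.2491]
```

View pics/sc15.png

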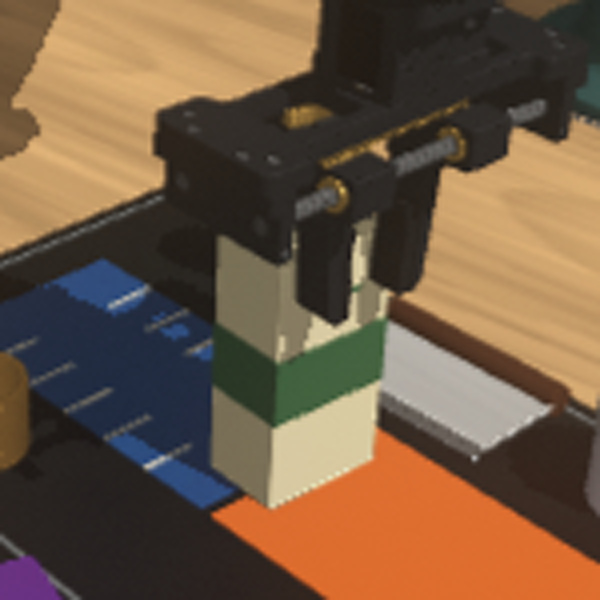

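View pics/t5.png

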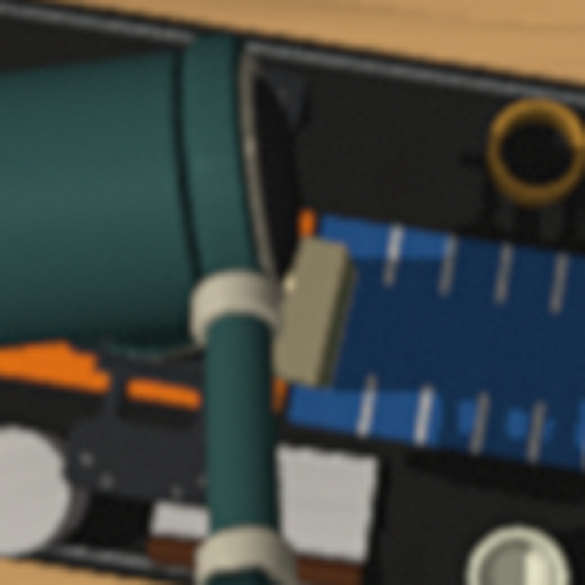

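{"name": "jog_arm", "arguments": {
  "targets": [
    [[0, 0.4, 0], [0, 0, 0], 3],
    [[0, 0, 0.4], [0, 0, 0], 3],
    [[0, 0, 0.4], [0, 0, 0], 3],
    [[0, 0, 0.3], [0, 0, 0], 3],
    [[0, 0, 0.3], [0, 0, 0], 3],
    [[0, 0, 0.3], [0, 0, 0], 3],
    [[0, 0, 0.3], [0, 0, 0], 3]
  ]
}}

```text
t: 13.9
tool_pos: [0.5339, 0.0787, 0.0857]
tool_rot: [[-0.0, 0.986, -0.167], [-0.0, -0.167, -0.986], [-1.0, -0.0, 0.0]]
ft_force: [-0.1, 0.7, 0.1]
gripper_width: 0.339
```

```bash
python3 - <<'E'
from h import *
a=imaging.grab_frame("scene");s=bot.observe();print(s["tool_pos"],s["ft_force"])
crop(a,130,280,270,420,4,"pics/sc16.png")
E
```

```text
[0.5337 0.0784 0.0856] [-0.376   0.0399 -0.4885]
```

View pics/sc16.png

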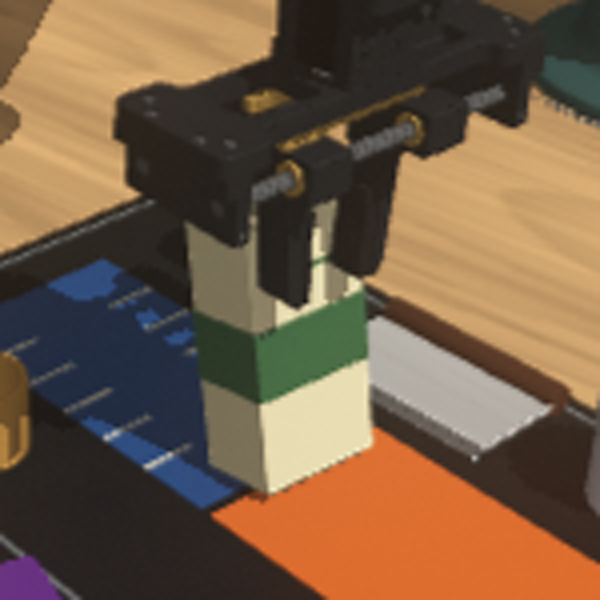

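The butter is tipping: its bottom edge has lifted at (370,440), with both fingers on it. I'll continue.

{"name": "jog_arm", "arguments": {
  "targets": [
    [[0, 0, 0.3], [0, 0, 0], 3],
    [[0, 0, 0.3], [0, 0, 0], 3],
    [[0, 0, 0.3], [0, 0, 0], 3],
    [[0, 0, 0.3], [0, 0, 0], 3],
    [[0, 0, 0.3], [0, 0, 0], 3]
  ]
}}

```text
t: 14.45
tool_pos: [0.5314, 0.064, 0.0857]
tool_rot: [[-0.0, 0.986, -0.167], [-0.0, -0.167, -0.986], [-1.0, -0.0, 0.0]]
ft_force: [-0.4, 0.5, 0.1]
gripper_width: 0.343
```

```bash
python3 - <<'E'
from h import *
a=imaging.grab_frame("scene");s=bot.observe();print(s["tool_pos"],s["ft_force"])
crop(a,130,280,270,420,4,"pics/sc17.png")
E
```

```text
[0.5313 0.0637 0.0856] [-0.3194 -0.4356 -0.178 ]
```

View pics/sc17.png

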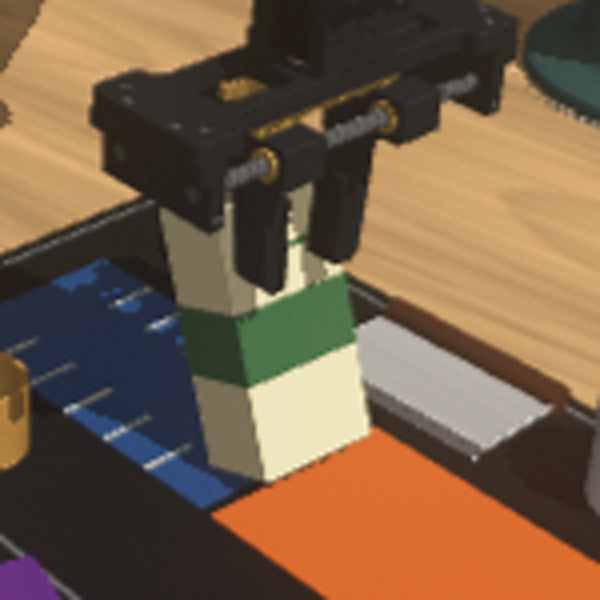

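{"name": "jog_arm", "arguments": {
  "targets": [
    [[0, 0, 0.3], [0, 0, 0], 3],
    [[0, 0, 0.3], [0, 0, 0], 3],
    [[0, 0, 0.2], [0, 0, 0], 3],
    [[0, 0, 0], [0, 0, 0], 3],
    [[0, 0, 0], [0, 0, 0], 3]
  ]
}}

```text
t: 15.0
tool_pos: [0.5302, 0.0564, 0.0857]
tool_rot: [[0.0, 0.986, -0.167], [0.0, -0.167, -0.986], [-1.0, 0.0, -0.0]]
ft_force: [-0.0, -0.4, -0.0]
gripper_width: 0.338
```

```bash
python3 - <<'E'
from h import *
a=imaging.grab_frame("scene");s=bot.observe();print(s["tool_pos"],s["ft_force"])
crop(a,130,280,270,420,4,"pics/sc18.png")
E
```

```text
[0.5302 0.0564 0.0857] [-0.6412 -0.7221  0.1522]
```

View pics/sc18.png

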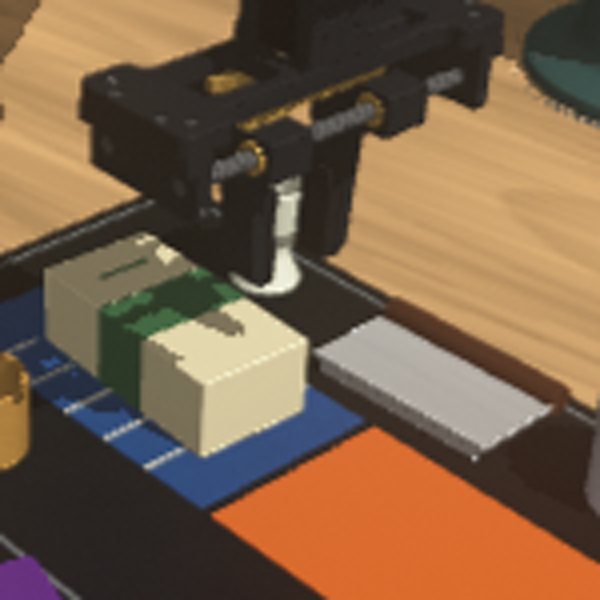

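The butter has fallen flat on the blue panel, with its foot end at about (205,455)–(305,405), inside the panel. I'll retreat up and away to get a clear top view.

{"name": "jog_arm", "arguments": {
  "targets": [
    [[-3, 0, 0], [0, 0, 0], 3],
    [[-4, 0, -2], [0, 0, 0], 3],
    [[-3, 0, -3], [0, 0, 0], 3],
    [[0, 0, -4.5], [0, 0, 0], 3],
    [[0, 0, -4.5], [0, 0, 0], 3],
    [[0, 0, -4.5], [0, 0, 0], 3],
    [[0, 0, -4.5], [0, 0, 0], 3],
    [[0, 0, -4.5], [0, 0, 0], 3],
    [[0, 0, -4.5], [0, 0, 0], 3],
    [[0, 0, 0], [0, 0, 0], 3]
  ]
}}

```text
t: 16.05
tool_pos: [0.5835, 0.3773, 0.185]
tool_rot: [[0.0, 0.987, -0.163], [0.002, -0.163, -0.987], [-1.0, -0.0, -0.002]]
ft_force: [-0.4, -0.1, -0.3]
gripper_width: 0.339
```

```bash
python3 - <<'E'
from h import *
a=imaging.grab_frame("scene");b=imaging.grab_frame("top");s=bot.observe();print(s["t"],s["tool_pos"],s["qvel"])
cv2.imwrite("pics/top_end.png",b)
crop(a,150,300,200,450,3,"pics/sc19.png");crop(b,155,330,130,365,3.4,"pics/t6.png")
E
```

```text
16.15 [0.5832 0.3727 0.1849] [-1.8767 -1.4748  1.6916 -0.4086  0.2237 -0.1131]
```

View pics/t6.png

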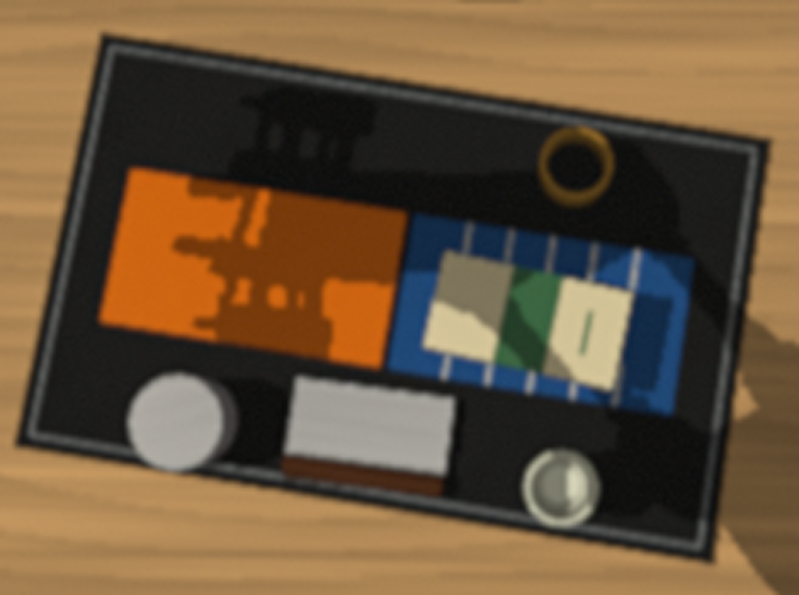

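View pics/sc19.png

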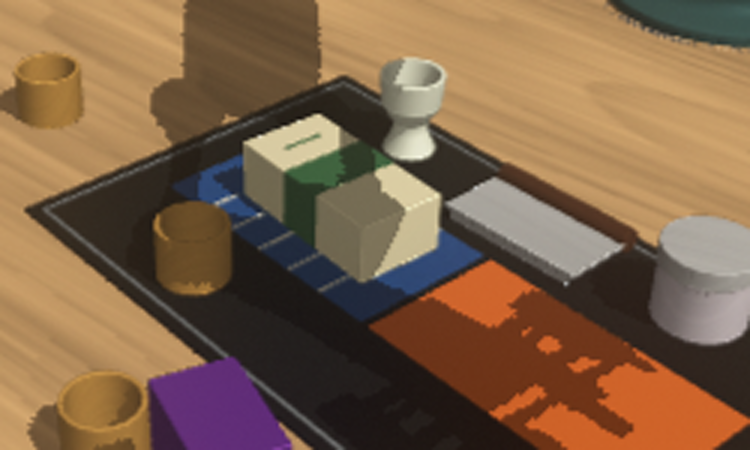

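```bash
python3 - <<'E'
from h import *
c=np.array([.5305,.0648]);th=np.radians(-8.45);R=np.array([[np.cos(th),-np.sin(th)],[np.sin(th),np.cos(th)]])
f=lambda p:R.T@(np.asarray(p)[:2]-c)*1000
for u in((443,250),(635,288),(612,390),(423,350)):print("butter",f(ray("top",np.array(u)/3.4+[130,155],.047)))
print("cutter",f(ray("top",np.array((576,166))/3.4+[130,155],.043)),"needs x>80")
s=bot.observe();print(s["t"],s["qvel"])
print(ticket.hand_in())
E
```

```text
butter [ 29.4491 -28.5244]
butter [  24.8301 -160.4098]
butter [ -44.7564 -155.2945]
butter [-38.9079 -26.5311]
cutter [ 101.2707 -108.5523] needs x>80
16.15 [-1.8767 -1.4748  1.6916 -0.4086  0.2237 -0.1131]
the job is handed in; nothing more can be done
None
```

The job is handed in at about 16 s, with both parts done in the order asked. The gripper was clear of everything, though the arm was still settling slightly.

- **Cutter:** I pushed the ring on the blue panel, the one nearest the base, sideways to mat +x while the butter still stood. Its centre ended about 101 mm from the panel's axis, so its edge is about 21 mm outside the panel.
- **Butter:** I pushed it near its top from the orange side and it fell flat on its broad face. In the mat frame its outline runs about x −45 to +29 mm and y −160 to −27 mm. The panel covers x ±55 mm and y −203 to −3 mm, so the butter is wholly on it, with about 10 mm to spare at the tightest side.
- **Left alone:** The last top picture shows the egg cup, tin and divider where they were. The purple block and the spare cutters were not touched, and nothing was lifted.

Two things did not go as expected:
- **First push:** It tilted the ring briefly. I backed off, it settled upright, and I pushed lower.
- **Fingertip height:** The reported tool height disagreed with the pictures by about 20 mm, the real fingertips being higher. Going below mat height with no contact force confirmed this, and I allowed for it.

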